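# Strip the linear rail

### The arm

A 6-joint arm with a two-finger parallel gripper is mounted at the origin on a cart in front of the work surface, level with it; the furniture and walls round the work are solid. World frame = base frame: x ahead of the robot, y to its left, z up, the work surface at z = 0. Lengths are in mm, angles in rad, forces in N, time in s.
With the tool pointing down it reaches from about 400 to 925 mm from the base axis. Payload 12.5 kg.
Tool frame: the origin (TCP) lies at the very end of the fingers, on their centre line; the grasp point (between the pads) lies 19 mm behind it; z points along the fingers, y is the line along which they close (so a half turn about z gives the same grasp; the last joint's range is limited). The gripper opens to 95 mm and grips with 3 to 60 N. Pads are 20 mm wide; open, the fingers measure 119 mm over their backs; the gripper's body (75 mm by 180 mm) begins 59 mm behind the grasp point.
Start: joints at [1.129, 0.491, 1.559, -0, 1.092, -0.106], TCP at [205.937, 590.116, 214.661] pointing down, gripper open.
Joint ranges: [-3.1, 3.1], [-0.84, 2.19], [0.05, 2.79], [-1.13, 4.28], [0.06, 2.93], [-2.69, 2.69]. Speed limits (rad/s): [2.22, 2.22, 2.79, 3.14, 3.14, 3.14].

### API

Orientations are given as [roll, pitch, yaw] about the fixed x, y, z axes, in that order (R = Rz(yaw) Ry(pitch) Rx(roll)).
In Python, from cell import state, imaging, env, spot_in, mark_of gives the robot as it stands. The module is installed in compiled form; this text tells all that it offers.
- The arm moves only by the tool step_arm, never from a script. Its argument "increments" is a list of rows, each an object with "slide": the shift along the tool's x, y, z in m, a list of three; "roll": the turn about the tool's z in rad. A call has 1 to 5 rows; each row is the pose to reach, as a shift and turn from the pose commanded when the call began, along the tool's axes at that moment; what a row does not reach only later rows make up. A row lasts 1/8 s, in which the tool goes at most 62.5 mm and 10.7 degrees, less where a joint would pass 70% of its speed; a pose out of reach is approached as far as the arm can. A call with a gripper value outside its range is refused whole. "fingers" is the opening, from 0 (shut) to 1 (fully open), set as the call begins (left out, the last holds). The fingers move at their own pace and stop on an object; the grip force is fixed at half the most. Time passes only in rows, so rows that repeat a pose let the fingers close. It gives the time, the measured TCP pose, the force, the opening and the grip force at its end, in the units of the state.
- state(): the state, without advancing time (a new reading comes with each control period).
- imaging.read_camera(name): name is "scene" or "top"; returns a dict with "color" (480x640x3 uint8, red, green, blue), "z_map" (480x640 float32, mm along the optical axis (not along the pixel's ray), 0 where there is no reading), "intrinsics" (3x3 intrinsics, pixels), "camera_from_world" (4x4, takes a point from world to camera coordinates). Camera axes: x right, y up, looking along -z (the intrinsics and any distortion apply to the point x, -y, -z); pixel columns grow to the right and rows downward; lengths in mm; the calibration is good to about 2 mm. A picture is of the moment at which its call begins.
- env.job_done(): hands the job in; it is judged then, once.
Trained networks look in the newest picture that a camera, given by its name, has taken for a name from the list of things; names that differ only in an ending like _2 or _b are one class to them, and where a whole thing is asked for, a point or a joint stands for the part that bears it (a point fixed in the world has none). Each returns a list of dicts, best first, with "confidence" (0 to 1); they miss things now and then, are a little off and sometimes report something else, mostly with a low value. They report only what shows in the picture. A call takes as long as a camera call. They do not tell look-alikes from the thing itself.
- spot_in(camera, target): "bbox" ([left, top, right, bottom] in pixels, round what is visible of it).
- mark_of(camera, target): "uv" ([column, row] in pixels: a listed point, or the origin of a listed thing).
The state is a dict: "t": time; "joints": joint angles; "qvel": joint speeds; "tau": joint torques, N m; "eef_pos": TCP position; "tcp_rot": TCP orientation; "ft_force": force on the tool from outside, world axes, zero at the start; "moment": the same for the moment, N m; "opening": opening from 0.0 (shut) to 1.0 (fully open); "grip_force": force on a finger pad.
Only numpy, scipy, OpenCV 4.12 (cv2) and the standard library are available. Lean on these libraries where they do the work, as an engineer would, in place of code of your own. Each camera call takes 0.05 s, during which the arm holds its last target. There are 200 camera calls.

### The job

Strip the linear rail for cleaning: slide the orange stop collar off the rail's open end and stand it in the grey tray, then slide the blue carriage off the same end and stand it in the tray next to the collar. Both must end upright on their feet, flat on the tray floor, and the steel weight and the vial behind the work must be left where they stand.

Things in the scene. Friction and masses are not known exactly. Their poses are not given: they have to be found in the camera images.
- rail: Linear rail fixed to the worktop: aluminium base plate 220 x 50 x 8 mm, and a 20 mm steel shaft on an 8 mm thick upright web, its axis 40 mm above the worktop. Origin: centre of the underside; x along the shaft, pointing away from the open end, z up. The open end (x = -110 mm) faces roughly towards the robot; the other is closed by a black block 20 mm long, 62 mm high.
- rail_open_end (a point): Centre of the shaft's face at the open end: 110 mm from the rail's origin along its -x, 40 mm above the worktop. Axes as the rail's.
- stop_collar: Orange block, 26 mm long (x), 46 wide (y, flat sides), 40 high, 0.1 kg, nearest the open end. C section: slot 24 mm wide, 20 high, open below between two lips 13 mm apart that reach under the shaft and are its feet. Origin: centre of the underside. Captive: only slides along the shaft and off its open end, with light friction; play 2 mm sideways, 2.5 mm up. On the shaft its underside is 22 mm, its top 62 mm above the worktop; x along the shaft, z up.
- carriage: Blue block with black end seals, 53 mm long (x), 46 wide (y, flat sides), 40 high, 0.22 kg; same C section as the collar. Starts behind the collar with 18 mm or more between. Origin: centre of the underside. Captive: only slides along the shaft and off its open end, with light friction; play 2 mm sideways, 2.5 mm up. On the shaft its underside is 22 mm, its top 62 mm above the worktop; x along the shaft, z up.
- tray: Shallow grey tray, fixed to the worktop: outside 158 mm (x) by 248 mm (y), 14 mm high, walls and floor 4 mm, so the inside is 150 x 240 mm and its floor is 4 mm above the worktop. Origin: centre of the underside; z up.
- weight: Bystander: steel calibration weight, 21 mm across, 36 mm high, standing. Origin: centre of the underside.
- vial: Bystander: capped sample vial, 24 mm across, 60 mm high, standing. Origin: centre of the underside.
Not all that is in view belongs to the job. Several things have the shape of the stop_collar; the one meant has the colours described above.

How it is judged:
By the outcome, as a careful person would: the job done as asked, in the order asked, and still so for the second after the job is handed in, with the robot touching nothing.
It also fails if it takes over 67 s, if anything falls off the work surface, if the arm or the gripper's body presses on something with over 40 N, if the wrist force passes 120 N, or if a joint passes its speed limit or range.

## Working session

There is one attempt and no reset: what is moved stays moved. The work goes in short steps, Python scripts to look and compute and a tool call to move; the robot and the scene stay as the last step left them, time stands still between calls to the robot, and variables do not carry over. Pictures are saved under pics/ and viewed, at most 10 in all, crops included, and the job is handed in when it is done.

Besides the shell and the picture viewer there is one more tool, called after "Call:" by a JSON object that holds its "name" and its "arguments". step_arm: Moves the arm, as the interface text tells. Its arguments: {"type":"object","properties":{"increments":{"type":"array"},"fingers":{"type":"number"}},"required":["increments"]}

```bash
mkdir -p pics
cat > h.py <<'E'
import numpy as np, cv2
from cell import state, imaging, env, spot_in, mark_of
def cam(n):
    c=imaging.read_camera(n); c['T']=np.array(c['camera_from_world'],float); c['K']=np.array(c['intrinsics'],float); return c
def world(c):
    z=c['z_map']; K=c['K']; v,u=np.mgrid[:480,:640]
    P=np.stack([(u-K[0,2])/K[0,0]*z,-(v-K[1,2])/K[1,1]*z,-z],-1)
    Ti=np.linalg.inv(c['T']); return P@Ti[:3,:3].T+Ti[:3,3]
def save(c,n,box=None,s=1):
    im=cv2.cvtColor(c['color'],cv2.COLOR_RGB2BGR)
    if box: im=im[box[1]:box[3],box[0]:box[2]]
    cv2.imwrite('pics/'+n,cv2.resize(im,None,fx=s,fy=s,interpolation=cv2.INTER_CUBIC))
E
python3 - <<'E'
from h import *
s=state(); print({k:np.round(v,3) for k,v in s.items()})
for n in('scene','top'):
    c=cam(n); save(c,n+'0.png'); print(n,np.linalg.inv(c['T'])[:3,3].round())
    for t in('stop_collar','carriage','tray','rail_open_end','rail','weight','vial'):
        W=world(c)
        print(t,[(np.round(d['bbox']).tolist(),round(d['confidence'],2)) for d in spot_in(n,t)] if t!='rail_open_end' else '', [(np.round(d['uv']).tolist(),round(d['confidence'],2)) for d in mark_of(n,t)])
E
```

```text
{'t': np.float64(0.0), 'joints': array([ 1.129,  0.492,  1.559,  0.   ,  1.092, -0.106]), 'qvel': array([ 0.   ,  0.   , -0.001, -0.001,  0.   ,  0.   ]), 'tau': array([-1.0000e-03, -6.1264e+01, -2.5818e+01,  6.9000e-02,  4.8000e-02,
       -0.0000e+00]), 'eef_pos': array([205.806, 589.877, 214.029]), 'tcp_rot': array([-3.14 , -0.   ,  2.806]), 'ft_force': array([ 0.708, -0.214, -0.046]), 'moment': array([-0.002, -0.005, -0.06 ]), 'grip_force': np.float64(0.0), 'opening': np.float64(0.998)}
scene [ 287. -692.  735.]
stop_collar [([249.0, 184.0, 271.0, 213.0], 0.7), ([243.0, 201.0, 257.0, 232.0], 0.69), ([207.0, 188.0, 219.0, 216.0], 0.67), ([267.0, 239.0, 287.0, 265.0], 0.61)] [([262.0, 203.0], 0.84), ([251.0, 221.0], 0.74), ([277.0, 260.0], 0.61), ([215.0, 210.0], 0.52)]
carriage [([282.0, 192.0, 309.0, 224.0], 0.58)] [([296.0, 213.0], 0.85)]
tray [([292.0, 263.0, 445.0, 388.0], 0.97)] [([365.0, 321.0], 0.92)]
rail_open_end  [([234.0, 219.0], 0.7)]
rail [([237.0, 191.0, 336.0, 240.0], 0.98)] [([285.0, 226.0], 0.67)]
weight [([384.0, 226.0, 395.0, 242.0], 0.59)] [([385.0, 243.0], 0.67)]
vial [([399.0, 237.0, 414.0, 268.0], 0.72)] [([405.0, 262.0], 0.56)]
top [477. -29. 918.]
stop_collar [([159.0, 323.0, 188.0, 337.0], 0.92), ([213.0, 287.0, 242.0, 307.0], 0.87), ([266.0, 276.0, 291.0, 297.0], 0.7), ([170.0, 262.0, 199.0, 283.0], 0.69)] [([178.0, 329.0], 0.87), ([282.0, 288.0], 0.8), ([226.0, 295.0], 0.79), ([187.0, 271.0], 0.67)]
carriage [([216.0, 230.0, 250.0, 261.0], 0.63)] [([235.0, 246.0], 0.59), ([235.0, 258.0], 0.38)]
tray [] []
rail_open_end  [([224.0, 317.0], 0.81), ([303.0, 171.0], 0.68)]
rail [([214.0, 201.0, 254.0, 316.0], 0.79), ([218.0, 232.0, 247.0, 261.0], 0.31)] [([235.0, 262.0], 0.79)]
weight [] [([301.0, 170.0], 0.57)]
vial [([336.0, 162.0, 349.0, 182.0], 0.49)] [([342.0, 174.0], 0.56)]
```

View pics/scene0.png

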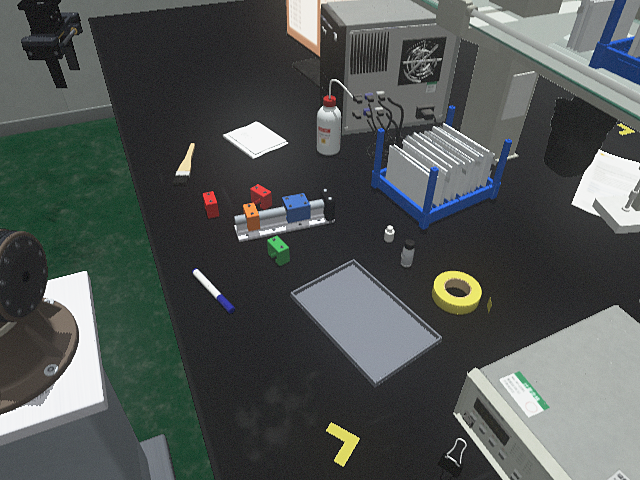

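View pics/top0.png

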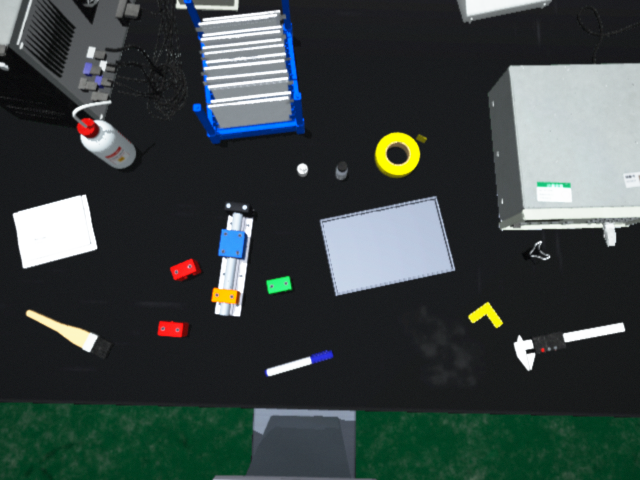

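The scene view shows look-alikes of the collar: red (260,196), red (210,204), green (277,252). In the top view they are at (185,269), (172,329) and (279,285). The orange block on the rail, at scene (251,217) and top (226,296), is the one described, so I choose it. The carriage is at top (232,244), the tray at (387,246), the weight at (302,170) and the vial at (342,172). Next I'll check this in a crop and measure.

```bash
cat >> h.py <<'E'
def block(c,W,col,zr,box=None):
    hsv=cv2.cvtColor(c['color'],cv2.COLOR_RGB2HSV); H,S,V=[hsv[...,i].astype(int) for i in range(3)]
    rng={'orange':(9,22),'blue':(100,125)}[col]
    m=(H>=rng[0])&(H<=rng[1])&(S>110)&(V>70)&(W[...,2]>zr[0])&(W[...,2]<zr[1])
    if box: 
        b=np.zeros_like(m); b[box[1]:box[3],box[0]:box[2]]=1; m&=b
    P=W[m]; 
    if len(P)<10: return None
    (cx,cy),(w,h),a=cv2.minAreaRect(P[:,:2].astype(np.float32))
    return np.round([cx,cy,np.median(P[:,2]),w,h,a,len(P)],1), P
E
python3 - <<'E'
from h import *
c=cam('top'); W=world(c); save(c,'crop1.png',(140,190,310,350),4)
for col,box in(('orange',(200,280,250,315)),('blue',(205,225,260,270))): print(col,block(c,W,col,(50,75),box)[0])
# rail base plate & end block
sub=W[195:325,205:262]; 
P=sub[(sub[...,2]>5)&(sub[...,2]<12)]; print('base',cv2.minAreaRect(P[:,:2].astype(np.float32)),len(P))
P=sub[(sub[...,2]>45)&(sub[...,2]<53)]; print('shafttop',len(P),cv2.fitLine(P[:,:2].astype(np.float32),cv2.DIST_HUBER,0,.01,.01).ravel(),P[:,0].min(),P[:,0].max())
# tray
sub=W[185:305,310:465]; P=sub[(sub[...,2]>2)&(sub[...,2]<20)]; r=cv2.minAreaRect(P[:,:2].astype(np.float32)); print('tray',r,cv2.boxPoints(r).round())
print('tray z',np.median(W[235:255,370:400,2]), 'table z',np.median(W[330:345,220:250,2]))
for nm,b in(('weight',(290,155,315,180)),('vial',(328,155,355,185)),('green',(260,270,295,300)),('red',(165,255,205,285))):
    s=W[b[1]:b[3],b[0]:b[2]]; P=s[s[...,2]>12]; print(nm,P.mean(0).round(),P.min(0).round(),P.max(0).round())
E
```

```text
orange [496.  144.   62.5  46.2  25.3  85.8 117. ]
blue [596.9 136.1  62.8  46.6  54.6  85.5 640. ]
base ((581.0293579101562, 139.47882080078125), (247.2978057861328, 102.76081085205078), 1.0653420686721802) 776
shafttop 579 [ 9.9634933e-01 -8.5369997e-02  5.5510126e+02  1.3799081e+02] 459.7465585600573 667.3709700393971
tray ((613.5706787109375, -176.11276245117188), (249.01568603515625, 325.51361083984375), 1.4475648403167725) [[ 485.  -17.]
 [ 493. -342.]
 [ 742. -336.]
 [ 734.  -10.]]
tray z 4.925043165642137 table z 1.1964117991340117
weight [744.   4.  74.] [477. -29.  14.] [772.  15. 918.]
vial [747. -73.  68.] [477. -86.  14.] [766. -29. 918.]
green [519.  42.  56.] [477. -29.  16.] [536.  67. 918.]
red [544. 225.  52.] [477. -29.  14.] [566. 256. 918.]
```

View pics/crop1.png

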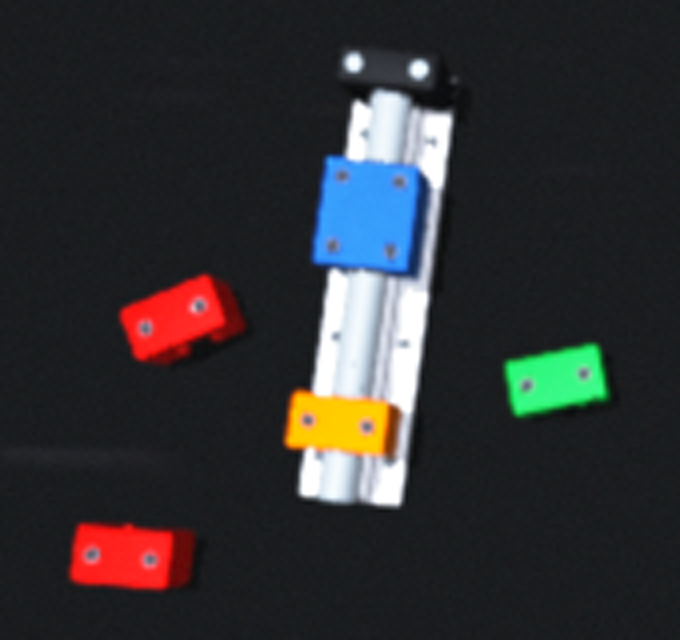

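The crop confirms it: the orange block at crop (340,422) sits on the shaft nearest the open end, with the blue carriage behind it at (370,212). The red and green blocks are off the rail. Now I'll get the tray geometry and the first move.

```bash
cat >> h.py <<'E'
def ray(c,uv,z):
    K=c['K']; Ti=np.linalg.inv(c['T']); d=Ti[:3,:3]@np.array([(uv[0]-K[0,2])/K[0,0],-(uv[1]-K[1,2])/K[1,1],-1]); o=Ti[:3,3]
    return o+d*(z-o[2])/d[2]
def to(x,y,z,yaw):
    s=state(); p=np.array(s['eef_pos']); r,pt,yw=s['tcp_rot']
    from scipy.spatial.transform import Rotation as R
    d=R.from_euler('xyz',[r,pt,yw]).inv().apply(np.array([x,y,z])-p)
    print('t',round(float(s['t']),2),'pos',p.round(1),'rpy',np.round(s['tcp_rot'],3),'slide',(d/1000).round(4),'roll',round(float(-((yaw-yw+np.pi)%(2*np.pi)-np.pi)),3),'op',round(float(s['opening']),3),'F',np.round(s['ft_force'],1))
E
python3 - <<'E'
from h import *
c=cam('top')
g=cv2.cvtColor(c['color'],cv2.COLOR_RGB2GRAY)[185:310,312:465]
m=(g>85).astype(np.uint8); cs,_=cv2.findContours(m,cv2.RETR_EXTERNAL,cv2.CHAIN_APPROX_NONE); k=max(cs,key=cv2.contourArea)
q=np.array([ray(c,p+[312,185],10)[:2] for p in k[:,0]],np.float32); print('tray',cv2.minAreaRect(q))
to(496,143.5,120,np.pi-.082)
E
```

```text
tray ((609.7189331054688, -170.62518310546875), (160.05360412597656, 250.58694458007812), 13.271622657775879)
t 1.5 pos [205.9 590.1 214.7] rpy [ 3.141 -0.     2.806] slide [-0.4211 -0.3261  0.0946] roll -0.254 op 1.002 F [-0.2  0.4  0.2]
```

Call:
{"name": "step_arm", "arguments": {"increments": [{"slide": [-0.06,-0.045,0.0],"roll": -0.05},{"slide": [-0.11,-0.085,0.01],"roll": -0.1},{"slide": [-0.16,-0.125,0.02],"roll": -0.15},{"slide": [-0.21,-0.162,0.03],"roll": -0.2},{"slide": [-0.255,-0.2,0.045],"roll": -0.254}], "fingers": 1}}

```text
t: 2.12
eef_pos: [373.9, 328.8, 173.3]
tcp_rot: [3.141, 0.001, 3.062]
ft_force: [1.0, 1.4, 0.0]
opening: 1.003
grip_force: 0.0
```

```bash
python3 -c "
from h import *
to(496,143.5,120,np.pi-.082)"
```

```text
t 2.12 pos [373.9 328.8 173.3] rpy [3.141e+00 1.000e-03 3.062e+00] slide [-0.1364 -0.175   0.0533] roll 0.002 op 1.003 F [1.  1.4 0. ]
```

Call:
{"name": "step_arm", "arguments": {"increments": [{"slide": [-0.04,-0.045,0.01],"roll": 0},{"slide": [-0.08,-0.09,0.025],"roll": 0},{"slide": [-0.11,-0.135,0.04],"roll": 0},{"slide": [-0.129,-0.164,0.05],"roll": 0},{"slide": [-0.129,-0.164,0.05],"roll": 0}]}}

```text
t: 2.75
eef_pos: [488.8, 154.5, 122.5]
tcp_rot: [-3.141, -0.001, 3.056]
ft_force: [-0.8, -0.8, 0.4]
opening: 1.004
grip_force: 0.0
```

Call:
{"name": "step_arm", "arguments": {"increments": [{"slide": [0,0,0],"roll": 0},{"slide": [0,0,0],"roll": 0}]}}

```text
t: 3.0
eef_pos: [487.7, 157.2, 123.6]
tcp_rot: [3.141, 0.001, 3.061]
ft_force: [-0.3, -1.0, 0.4]
opening: 1.002
grip_force: 0.0
```

Run:
```python
from h import *
to(496,143.5,27,np.pi-.082)
c=cam('top'); W=world(c); 
for n in('orange',): 
    b=block(c,W,n,(50,75),(195,270,260,325)); print(b and b[0])
save(c,'top2.png',(150,180,310,340),3)
```

```text
t 3.0 pos [487.7 157.2 123.6] rpy [3.141e+00 1.000e-03 3.061e+00] slide [-0.0093 -0.013   0.0966] roll 0.001 op 1.002 F [-0.3 -1.   0.4]
None
```

View pics/top2.png

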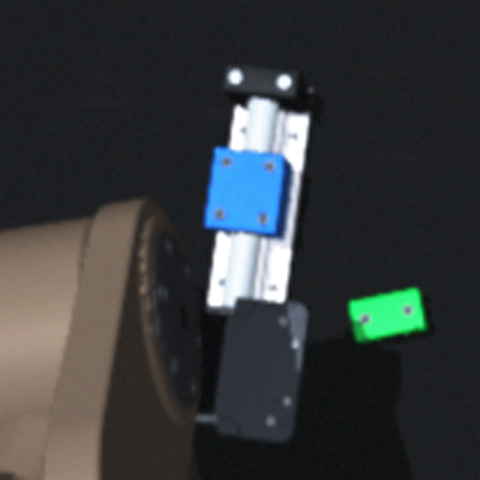

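The top view is now blocked by the gripper at crop (262,370). The carriage at (247,190) hasn't moved. I'll correct by 9 and 13 mm and descend.

Call:
{"name": "step_arm", "arguments": {"increments": [{"slide": [-0.0093,-0.013,0],"roll": 0},{"slide": [-0.0093,-0.013,0.03],"roll": 0},{"slide": [-0.0093,-0.013,0.065],"roll": 0},{"slide": [-0.0093,-0.013,0.0966],"roll": 0},{"slide": [-0.0093,-0.013,0.0966],"roll": 0}]}}

```text
t: 3.68
eef_pos: [495.6, 142.1, 25.2]
tcp_rot: [-3.141, -0.003, 3.06]
ft_force: [-0.2, 0.7, 0.3]
opening: 1.001
grip_force: 0.0
```

Run:
```python
from h import *
to(496,143.5,27,np.pi-.082)
c=cam('scene'); save(c,'sc3.png',(190,150,350,270),5); print([np.round(d['bbox']) for d in spot_in('scene','stop_collar')])
```

```text
t 3.67 pos [495.6 142.1  25.2] rpy [-3.141e+00 -3.000e-03  3.060e+00] slide [-0.0002  0.0015 -0.0018] roll 0.0 op 1.001 F [-0.2  0.7  0.3]
[array([204., 189., 219., 220.]), array([267., 236., 286., 265.])]
```

View pics/sc3.png

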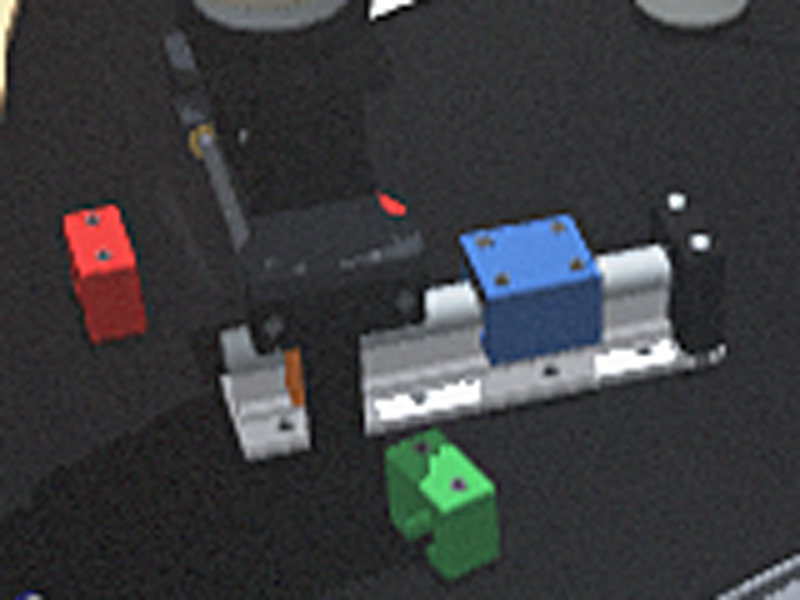

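The near finger stands beside the collar, and a strip of orange shows at crop (295,375). The gripper straddles it as intended, so I'll close.

Call:
{"name": "step_arm", "arguments": {"increments": [{"slide": [0,0.0012,-0.0018],"roll": 0},{"slide": [0,0.0012,-0.0018],"roll": 0},{"slide": [0,0.0012,-0.0018],"roll": 0},{"slide": [0,0.0012,-0.0018],"roll": 0},{"slide": [0,0.0012,-0.0018],"roll": 0}], "fingers": 0.3}}

```text
t: 4.4
eef_pos: [496.3, 143.8, 28.4]
tcp_rot: [3.142, 0.0, 3.06]
ft_force: [-0.1, 0.3, -0.3]
opening: 0.529
grip_force: 0.0
```

Call:
{"name": "step_arm", "arguments": {"increments": [{"slide": [0,0,0],"roll": 0},{"slide": [0,0,0],"roll": 0}]}}

```text
t: 4.65
eef_pos: [496.3, 143.8, 28.4]
tcp_rot: [3.142, -0.0, 3.06]
ft_force: [-0.0, -0.3, 0.5]
opening: 0.479
grip_force: 30.0
```

Call:
{"name": "step_arm", "arguments": {"increments": [{"slide": [0,0,-0.001],"roll": 0},{"slide": [0.01,0,-0.001],"roll": 0},{"slide": [0.02,0,-0.001],"roll": 0},{"slide": [0.03,0,-0.001],"roll": 0},{"slide": [0.03,0,-0.001],"roll": 0}]}}

```text
t: 5.28
eef_pos: [465.6, 146.4, 29.5]
tcp_rot: [-3.142, -0.0, 3.06]
ft_force: [1.3, -0.4, -1.6]
opening: 0.481
grip_force: 30.0
```

```bash
python3 -c "
from h import *
to(430,149,30,np.pi-.082)"
```

```text
t 5.28 pos [465.6 146.4  29.5] rpy [-3.142 -0.     3.06 ] slide [ 0.0357 -0.0003 -0.0005] roll 0.001 op 0.481 F [ 1.3 -0.4 -1.6]
```

Call:
{"name": "step_arm", "arguments": {"increments": [{"slide": [0.012,0,0],"roll": 0},{"slide": [0.024,0,0],"roll": 0},{"slide": [0.036,0,0],"roll": 0},{"slide": [0.042,0,0],"roll": 0},{"slide": [0.042,0,0],"roll": 0}]}}

```text
t: 5.9
eef_pos: [424.3, 149.8, 29.5]
tcp_rot: [3.142, 0.0, 3.06]
ft_force: [-0.3, -0.7, -1.3]
opening: 0.486
grip_force: 30.0
```

Call:
{"name": "step_arm", "arguments": {"increments": [{"slide": [0,0,-0.02],"roll": 0},{"slide": [0,0,-0.045],"roll": 0},{"slide": [0,0,-0.07],"roll": 0},{"slide": [0,0,-0.07],"roll": 0}]}}

```text
t: 6.4
eef_pos: [425.6, 149.9, 100.6]
tcp_rot: [3.141, 0.003, 3.06]
ft_force: [-0.5, -0.0, -0.0]
opening: 0.479
grip_force: 30.0
```

Run:
```python
from h import *
t=.2316; X=np.array([np.cos(t),np.sin(t)]); C=np.array([610,-170.5])
p=C-38*X; q=C+25*X; print('collar',p,'carriage',q); to(p[0],p[1],100,np.pi+t)
c=cam('scene'); W=world(c)
save(c,'sc4.png',(170,120,330,240),5)
b=block(c,W,'orange',(40,160),(180,130,320,260)); print(b and b[0], b and b[1][:,2].min())
```

```text
collar [ 573.01458538 -179.2223337 ] carriage [ 634.33250962 -164.76162257]
t 6.4 pos [425.6 149.9 100.6] rpy [3.141e+00 3.000e-03 3.060e+00] slide [-0.1738 -0.3159  0.0009] roll -0.313 op 0.479 F [-0.5 -0.  -0. ]
[415.4 138.6 107.2  23.5  42.6  31.4  29. ] 94.92623477088841
```

View pics/sc4.png

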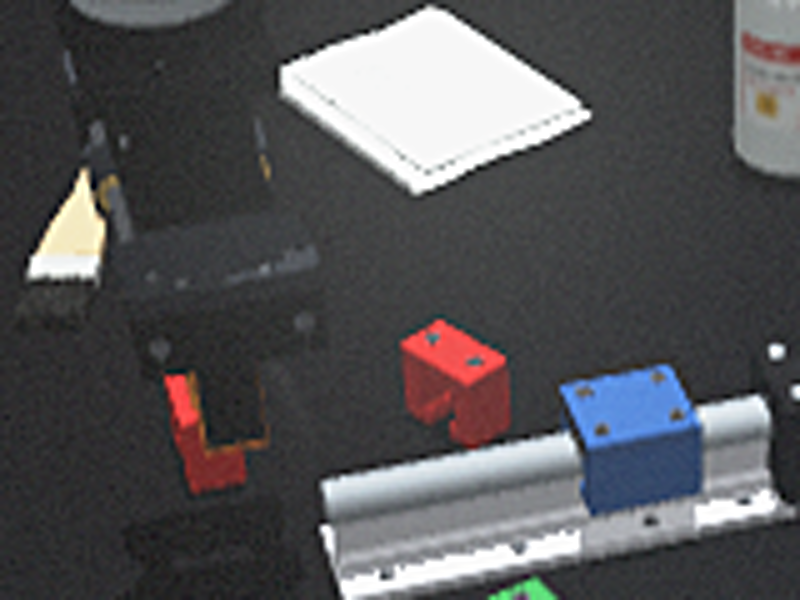

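The collar is off the rail and held, with its rim visible round the finger at crop (230,410). I'll carry it to the tray.

Call:
{"name": "step_arm", "arguments": {"increments": [{"slide": [-0.026,-0.045,0],"roll": -0.05},{"slide": [-0.052,-0.09,0],"roll": -0.1},{"slide": [-0.078,-0.135,0],"roll": -0.17},{"slide": [-0.104,-0.18,0],"roll": -0.24},{"slide": [-0.13,-0.225,0],"roll": -0.313}]}}

```text
t: 7.08
eef_pos: [536.0, -86.9, 98.0]
tcp_rot: [3.141, -0.001, -2.908]
ft_force: [0.3, -0.2, -0.9]
opening: 0.481
grip_force: 30.0
```

```bash
python3 -c "
from h import *
to(573,-179,50,np.pi+.2316)"
```

```text
t 7.08 pos [536.  -86.9  98. ] rpy [ 3.141e+00 -1.000e-03 -2.908e+00] slide [-0.0148 -0.0982  0.0479] roll 0.002 op 0.481 F [ 0.3 -0.2 -0.9]
```

Call:
{"name": "step_arm", "arguments": {"increments": [{"slide": [-0.007,-0.04,0],"roll": 0},{"slide": [-0.0148,-0.08,0.01],"roll": 0},{"slide": [-0.0148,-0.098,0.03],"roll": 0},{"slide": [-0.0148,-0.098,0.05],"roll": 0},{"slide": [-0.0148,-0.098,0.05],"roll": 0}]}}

```text
t: 7.7
eef_pos: [571.5, -177.0, 46.8]
tcp_rot: [3.139, -0.003, -2.911]
ft_force: [-0.7, 0.3, -0.8]
opening: 0.485
grip_force: 30.0
```

Run:
```python
from h import *
to(573,-179,11,np.pi+.2316)
```

```text
t 7.7 pos [ 571.5 -177.    46.8] rpy [ 3.139e+00 -3.000e-03 -2.911e+00] slide [-0.0012 -0.0024  0.0358] roll -0.001 op 0.485 F [-0.7  0.3 -0.8]
```

Call:
{"name": "step_arm", "arguments": {"increments": [{"slide": [0,0,0.014],"roll": 0},{"slide": [0,0,0.026],"roll": 0},{"slide": [0,0,0.033],"roll": 0},{"slide": [0,0,0.033],"roll": 0},{"slide": [0,0,0.033],"roll": 0}]}}

```text
t: 8.32
eef_pos: [572.8, -177.2, 16.7]
tcp_rot: [-3.141, 0.0, -2.91]
ft_force: [-0.3, 0.4, 0.3]
opening: 0.482
grip_force: 30.0
```

Call:
{"name": "step_arm", "arguments": {"increments": [{"slide": [0,0,0.001],"roll": 0},{"slide": [0,0,0.001],"roll": 0}]}}

```text
t: 8.57
eef_pos: [572.7, -177.2, 15.6]
tcp_rot: [-3.141, 0.0, -2.91]
ft_force: [0.5, 0.1, -0.2]
opening: 0.484
grip_force: 30.0
```

Call:
{"name": "step_arm", "arguments": {"increments": [{"slide": [0,0,0.002],"roll": 0},{"slide": [0,0,0.003],"roll": 0},{"slide": [0,0,0.003],"roll": 0}]}}

```text
t: 8.95
eef_pos: [572.6, -177.2, 12.3]
tcp_rot: [3.141, -0.0, -2.91]
ft_force: [-0.4, -0.2, -1.1]
opening: 0.48
grip_force: 30.0
```

Call:
{"name": "step_arm", "arguments": {"increments": [{"slide": [0,0,0.001],"roll": 0},{"slide": [0,0,0.001],"roll": 0}]}}

```text
t: 9.2
eef_pos: [572.6, -177.2, 11.3]
tcp_rot: [3.141, -0.0, -2.91]
ft_force: [0.6, 0.3, -0.6]
opening: 0.48
grip_force: 30.0
```

Call:
{"name": "step_arm", "arguments": {"increments": [{"slide": [0,0,0.001],"roll": 0},{"slide": [0,0,0.001],"roll": 0}]}}

```text
t: 9.45
eef_pos: [572.7, -177.2, 10.4]
tcp_rot: [-3.142, 0.0, -2.91]
ft_force: [-0.5, 0.3, 0.1]
opening: 0.482
grip_force: 30.0
```

Call:
{"name": "step_arm", "arguments": {"increments": [{"slide": [0,0,0.001],"roll": 0},{"slide": [0,0,0.001],"roll": 0}]}}

```text
t: 9.7
eef_pos: [572.7, -177.2, 10.4]
tcp_rot: [-3.141, 0.001, -2.91]
ft_force: [-3.4, 1.9, 12.8]
opening: 0.481
grip_force: 30.0
```

It touches down at 10.4 mm as predicted (12.8 N). I'll release and rise.

Call:
{"name": "step_arm", "arguments": {"increments": [{"slide": [0,0,-0.0005],"roll": 0},{"slide": [0,0,-0.0005],"roll": 0},{"slide": [0,0,-0.0005],"roll": 0},{"slide": [0,0,-0.0005],"roll": 0},{"slide": [0,0,-0.0005],"roll": 0}], "fingers": 1}}

```text
t: 10.32
eef_pos: [572.6, -177.2, 9.8]
tcp_rot: [3.141, -0.0, -2.91]
ft_force: [-0.0, -0.1, 0.5]
opening: 0.949
grip_force: 0.0
```

Call:
{"name": "step_arm", "arguments": {"increments": [{"slide": [0,0,-0.02],"roll": 0},{"slide": [0,0,-0.05],"roll": 0},{"slide": [0,0,-0.09],"roll": 0},{"slide": [0,0,-0.12],"roll": 0},{"slide": [0,0,-0.12],"roll": 0}]}}

```text
t: 10.95
eef_pos: [573.5, -177.5, 132.0]
tcp_rot: [-3.139, 0.003, -2.91]
ft_force: [0.4, -0.2, -0.3]
opening: 1.003
grip_force: 0.0
```

Run:
```python
from h import *
to(597,135,130,np.pi-.082)
c=cam('top'); W=world(c)
print('carriage',block(c,W,'blue',(50,75),(205,200,260,320))[0])
c=cam('scene'); W=world(c); b=block(c,W,'orange',(3,60),(290,250,450,390)); print(b and (b[0],b[1].min(0),b[1].max(0)))
save(c,'sc5.png',(270,200,470,400),3)
```

```text
t 10.95 pos [ 573.5 -177.5  132. ] rpy [-3.139e+00  3.000e-03 -2.910e+00] slide [-0.0945  0.2988  0.0016] roll 0.313 op 1.003 F [ 0.4 -0.2 -0.3]
carriage [596.8 136.1  62.8  46.6  54.2  85.1 640. ]
(array([ 571.6, -178.3,   38. ,   26.1,   47. ,   14.1,  573. ]), array([ 554.51277311, -203.82110442,    3.25388439]), array([ 589.49577762, -155.05556853,   47.11118617]))
```

View pics/sc5.png

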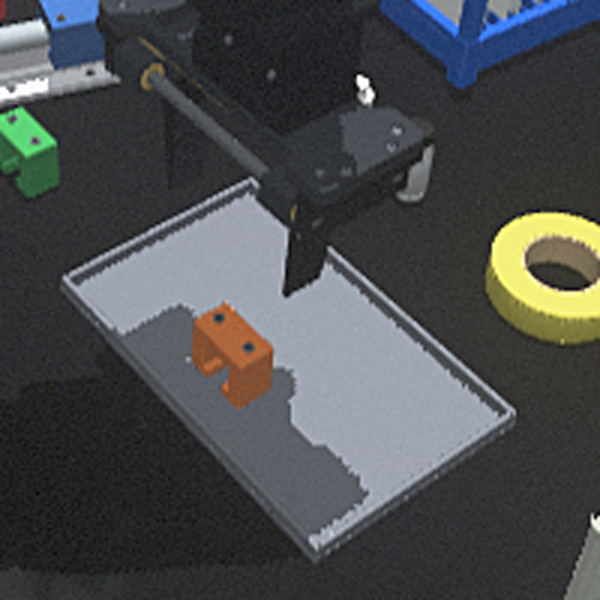

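The collar stands upright in the tray at crop (232,355). Next, the carriage.

Call:
{"name": "step_arm", "arguments": {"increments": [{"slide": [-0.015,0.05,0],"roll": 0.06},{"slide": [-0.03,0.1,0],"roll": 0.13},{"slide": [-0.048,0.15,0],"roll": 0.2},{"slide": [-0.063,0.2,0],"roll": 0.26},{"slide": [-0.08,0.25,0],"roll": 0.313}], "fingers": 1}}

```text
t: 11.68
eef_pos: [592.6, 86.1, 128.3]
tcp_rot: [-3.141, -0.002, 3.058]
ft_force: [0.3, 0.4, -0.3]
opening: 1.002
grip_force: 0.0
```

```bash
python3 -c "
from h import *
to(596.8,135.5,100,np.pi-.082)"
```

```text
t 11.68 pos [592.6  86.1 128.3] rpy [-3.141e+00 -2.000e-03  3.058e+00] slide [-0.0002  0.0496  0.0283] roll -0.002 op 1.002 F [ 0.3  0.4 -0.3]
```

Call:
{"name": "step_arm", "arguments": {"increments": [{"slide": [0,0.025,0],"roll": -0.002},{"slide": [0,0.0496,0.015],"roll": -0.002},{"slide": [0,0.0496,0.028],"roll": -0.002},{"slide": [0,0.0496,0.028],"roll": -0.002}]}}

```text
t: 12.18
eef_pos: [596.4, 133.3, 100.0]
tcp_rot: [-3.141, -0.003, 3.062]
ft_force: [-0.1, -0.3, 0.4]
opening: 0.999
grip_force: 0.0
```

```bash
python3 -c "
from h import *
to(596.8,135.5,28,np.pi-.082)"
```

```text
t 12.18 pos [596.4 133.3 100. ] rpy [-3.141e+00 -3.000e-03  3.062e+00] slide [-0.0005  0.0023  0.072 ] roll 0.002 op 0.999 F [-0.1 -0.3  0.4]
```

Call:
{"name": "step_arm", "arguments": {"increments": [{"slide": [0,0.002,0.025],"roll": 0.001},{"slide": [0,0.002,0.05],"roll": 0.001},{"slide": [0,0.002,0.072],"roll": 0.001},{"slide": [0,0.002,0.072],"roll": 0.001},{"slide": [0,0.002,0.072],"roll": 0.001}]}}

```text
t: 12.8
eef_pos: [597.9, 135.4, 30.7]
tcp_rot: [3.141, 0.001, 3.06]
ft_force: [-0.2, -0.3, 0.1]
opening: 0.999
grip_force: 0.0
```

```bash
python3 -c "
from h import *
to(596.8,135.5,28,np.pi-.082)"
```

```text
t 12.8 pos [597.9 135.4  30.7] rpy [3.141e+00 1.000e-03 3.060e+00] slide [0.0011 0.     0.0027] roll 0.0 op 0.999 F [-0.2 -0.3  0.1]
```

Call:
{"name": "step_arm", "arguments": {"increments": [{"slide": [0.001,0,0.0027],"roll": 0},{"slide": [0.001,0,0.0027],"roll": 0},{"slide": [0.001,0,0.0027],"roll": 0},{"slide": [0.001,0,0.0027],"roll": 0},{"slide": [0.001,0,0.0027],"roll": 0}], "fingers": 0.3}}

```text
t: 13.42
eef_pos: [596.5, 136.0, 27.2]
tcp_rot: [3.141, 0.0, 3.061]
ft_force: [0.3, 0.4, 0.1]
opening: 0.53
grip_force: 0.0
```

Call:
{"name": "step_arm", "arguments": {"increments": [{"slide": [0,0,0],"roll": 0},{"slide": [0,0,0],"roll": 0},{"slide": [0,0,0],"roll": 0}]}}

```text
t: 13.8
eef_pos: [596.4, 136.0, 27.2]
tcp_rot: [3.142, -0.0, 3.061]
ft_force: [-1.1, 0.0, 0.2]
opening: 0.486
grip_force: 30.0
```

Call:
{"name": "step_arm", "arguments": {"increments": [{"slide": [0,0,-0.001],"roll": 0},{"slide": [0.01,0,-0.001],"roll": 0},{"slide": [0.025,0,-0.001],"roll": 0},{"slide": [0.04,0,-0.001],"roll": 0},{"slide": [0.04,0,-0.001],"roll": 0}]}}

```text
t: 14.42
eef_pos: [555.2, 139.4, 28.3]
tcp_rot: [-3.142, -0.001, 3.061]
ft_force: [-0.4, -0.5, -3.2]
opening: 0.483
grip_force: 30.0
```

```bash
python3 -c "
from h import *
to(465.6,146.4,29,np.pi-.082)"
```

```text
t 14.43 pos [555.2 139.4  28.3] rpy [-3.142e+00 -1.000e-03  3.061e+00] slide [ 0.0899 -0.0002 -0.0006] roll 0.002 op 0.483 F [-0.4 -0.5 -3.2]
```

Call:
{"name": "step_arm", "arguments": {"increments": [{"slide": [0.016,0,0],"roll": 0},{"slide": [0.033,0,0],"roll": 0},{"slide": [0.05,0,0],"roll": 0},{"slide": [0.066,0,0],"roll": 0},{"slide": [0.075,0,0],"roll": 0}]}}

```text
t: 15.05
eef_pos: [481.2, 145.4, 28.3]
tcp_rot: [3.141, 0.0, 3.061]
ft_force: [-0.2, -0.5, -2.8]
opening: 0.479
grip_force: 30.0
```

```bash
python3 -c "
from h import *
to(412,151,28.5,np.pi-.082)"
```

```text
t 15.05 pos [481.2 145.4  28.3] rpy [3.141 0.    3.061] slide [ 0.0695  0.     -0.0002] roll 0.001 op 0.479 F [-0.2 -0.5 -2.8]
```

Call:
{"name": "step_arm", "arguments": {"increments": [{"slide": [0.015,0,0],"roll": 0},{"slide": [0.032,0,0],"roll": 0},{"slide": [0.05,0,0],"roll": 0},{"slide": [0.066,0,0],"roll": 0},{"slide": [0.072,0,0],"roll": 0}]}}

```text
t: 15.68
eef_pos: [409.1, 151.2, 28.3]
tcp_rot: [3.142, -0.0, 3.061]
ft_force: [0.1, -0.5, -3.1]
opening: 0.483
grip_force: 30.0
```

Call:
{"name": "step_arm", "arguments": {"increments": [{"slide": [0,0,0],"roll": 0}]}}

```text
t: 15.8
eef_pos: [410.1, 151.2, 28.3]
tcp_rot: [3.141, 0.0, 3.061]
ft_force: [-0.1, 0.5, -2.4]
opening: 0.483
grip_force: 30.0
```

```bash
python3 -c "
from h import *
to(412,151,105,np.pi-.082)"
```

```text
t 15.8 pos [410.1 151.2  28.3] rpy [3.141 0.    3.061] slide [-0.0019 -0.     -0.0767] roll 0.001 op 0.483 F [-0.1  0.5 -2.4]
```

The carriage is clear of the end (rear face about 437 against 460), and the wrist carries its weight.

Call:
{"name": "step_arm", "arguments": {"increments": [{"slide": [0,0,-0.025],"roll": 0},{"slide": [0,0,-0.05],"roll": 0},{"slide": [0,0,-0.078],"roll": 0},{"slide": [0,0,-0.078],"roll": 0}]}}

```text
t: 16.3
eef_pos: [411.4, 151.2, 107.6]
tcp_rot: [3.14, 0.004, 3.061]
ft_force: [0.6, 0.0, -1.7]
opening: 0.485
grip_force: 30.0
```

```bash
python3 -c "
from h import *
to(634,-165,105,np.pi+.2316)"
```

```text
t 16.3 pos [411.4 151.2 107.6] rpy [3.14  0.004 3.061] slide [-0.2475 -0.2972  0.0032] roll -0.313 op 0.485 F [ 0.6  0.  -1.7]
```

Call:
{"name": "step_arm", "arguments": {"increments": [{"slide": [-0.035,-0.042,0],"roll": -0.06},{"slide": [-0.07,-0.084,0],"roll": -0.12},{"slide": [-0.105,-0.126,0],"roll": -0.18},{"slide": [-0.14,-0.168,0],"roll": -0.25},{"slide": [-0.175,-0.21,0],"roll": -0.313}]}}

```text
t: 16.92
eef_pos: [568.3, -74.2, 104.7]
tcp_rot: [3.141, -0.001, -2.908]
ft_force: [0.7, 0.5, -2.7]
opening: 0.48
grip_force: 30.0
```

Call:
{"name": "step_arm", "arguments": {"increments": [{"slide": [0,0,0],"roll": 0}]}}

```text
t: 17.05
eef_pos: [569.1, -75.4, 104.4]
tcp_rot: [-3.141, 0.0, -2.912]
ft_force: [-0.8, -0.1, -3.0]
opening: 0.483
grip_force: 30.0
```

```bash
python3 -c "
from h import *
to(634.5,-163,60,np.pi+.2316)"
```

```text
t 17.05 pos [569.1 -75.4 104.4] rpy [-3.141  0.    -2.912] slide [-0.0438 -0.1001  0.0444] roll -0.002 op 0.483 F [-0.8 -0.1 -3. ]
```

Call:
{"name": "step_arm", "arguments": {"increments": [{"slide": [-0.022,-0.04,0],"roll": -0.002},{"slide": [-0.044,-0.08,0],"roll": -0.002},{"slide": [-0.044,-0.1,0.02],"roll": -0.002},{"slide": [-0.044,-0.1,0.044],"roll": -0.002},{"slide": [-0.044,-0.1,0.044],"roll": -0.002}]}}

```text
t: 17.68
eef_pos: [631.2, -158.6, 59.0]
tcp_rot: [3.138, -0.005, -2.908]
ft_force: [-0.1, 0.6, -2.3]
opening: 0.481
grip_force: 30.0
```

Call:
{"name": "step_arm", "arguments": {"increments": [{"slide": [0,0,0],"roll": 0}]}}

```text
t: 17.8
eef_pos: [633.1, -159.0, 62.1]
tcp_rot: [3.141, -0.0, -2.907]
ft_force: [-0.6, 0.6, -3.0]
opening: 0.485
grip_force: 30.0
```

```bash
python3 -c "
from h import *
to(634.5,-163,12,np.pi+.2316)"
```

```text
t 17.8 pos [ 633.1 -159.    62.1] rpy [ 3.141 -0.    -2.907] slide [-0.0005 -0.0042  0.0501] roll 0.003 op 0.485 F [-0.6  0.6 -3. ]
```

Call:
{"name": "step_arm", "arguments": {"increments": [{"slide": [0,-0.004,0.015],"roll": 0.003},{"slide": [0,-0.004,0.03],"roll": 0.003},{"slide": [0,-0.004,0.042],"roll": 0.003},{"slide": [0,-0.004,0.047],"roll": 0.003},{"slide": [0,-0.004,0.047],"roll": 0.003}]}}

```text
t: 18.42
eef_pos: [634.2, -163.4, 14.8]
tcp_rot: [3.141, -0.0, -2.91]
ft_force: [-0.2, 0.4, -1.1]
opening: 0.483
grip_force: 30.0
```

Call:
{"name": "step_arm", "arguments": {"increments": [{"slide": [0,0,0],"roll": 0},{"slide": [0,0,0],"roll": 0}]}}

```text
t: 18.68
eef_pos: [634.5, -163.5, 15.6]
tcp_rot: [-3.141, 0.001, -2.91]
ft_force: [-0.3, -0.5, -1.8]
opening: 0.484
grip_force: 30.0
```

Call:
{"name": "step_arm", "arguments": {"increments": [{"slide": [0,0,0.002],"roll": 0},{"slide": [0,0,0.004],"roll": 0},{"slide": [0,0,0.005],"roll": 0},{"slide": [0,0,0.005],"roll": 0}]}}

```text
t: 19.18
eef_pos: [634.2, -163.4, 10.0]
tcp_rot: [3.141, -0.0, -2.91]
ft_force: [0.1, -0.2, -2.3]
opening: 0.482
grip_force: 30.0
```

Call:
{"name": "step_arm", "arguments": {"increments": [{"slide": [0,0,0.001],"roll": 0},{"slide": [0,0,0.001],"roll": 0}]}}

```text
t: 19.42
eef_pos: [634.3, -163.4, 9.2]
tcp_rot: [-3.142, 0.0, -2.91]
ft_force: [-0.0, 0.0, -0.9]
opening: 0.481
grip_force: 30.0
```

Call:
{"name": "step_arm", "arguments": {"increments": [{"slide": [0,0,0.0007],"roll": 0},{"slide": [0,0,0.0007],"roll": 0}]}}

```text
t: 19.68
eef_pos: [634.4, -163.5, 9.2]
tcp_rot: [-3.141, 0.0, -2.91]
ft_force: [-1.9, 1.3, 5.9]
opening: 0.483
grip_force: 30.0
```

Seated. I'll release and rise, then back off for a look.

Call:
{"name": "step_arm", "arguments": {"increments": [{"slide": [0,0,0],"roll": 0},{"slide": [0,0,0],"roll": 0},{"slide": [0,0,0],"roll": 0},{"slide": [0,0,0],"roll": 0},{"slide": [0,0,0],"roll": 0}], "fingers": 1}}

```text
t: 20.3
eef_pos: [634.3, -163.4, 8.4]
tcp_rot: [3.142, 0.0, -2.91]
ft_force: [0.3, -0.3, -0.2]
opening: 0.947
grip_force: 0.0
```

Call:
{"name": "step_arm", "arguments": {"increments": [{"slide": [0,0,-0.02],"roll": 0},{"slide": [0,0,-0.05],"roll": 0},{"slide": [0,0,-0.09],"roll": 0},{"slide": [0,0,-0.13],"roll": 0},{"slide": [0,0,-0.15],"roll": 0}]}}

```text
t: 20.92
eef_pos: [634.9, -163.6, 162.5]
tcp_rot: [-3.139, 0.003, -2.91]
ft_force: [-0.0, -0.0, -0.7]
opening: 1.001
grip_force: 0.0
```

Call:
{"name": "step_arm", "arguments": {"increments": [{"slide": [0,0.05,0],"roll": 0},{"slide": [0,0.1,0],"roll": 0},{"slide": [0,0.15,0],"roll": 0},{"slide": [0,0.2,0],"roll": 0},{"slide": [0,0.2,0],"roll": 0}]}}

```text
t: 21.55
eef_pos: [587.8, 34.0, 160.1]
tcp_rot: [-3.142, 0.001, -2.907]
ft_force: [-0.0, 0.3, 0.8]
opening: 1.0
grip_force: 0.0
```

Run:
```python
from h import *
c=cam('scene'); W=world(c)
for n in('orange','blue'):
    b=block(c,W,n,(2,60),(290,250,450,390)); print(n,b and (b[0],b[1].min(0).round(),b[1].max(0).round()))
for t in('weight','vial'): print(t,[(np.round(d['bbox']),round(d['confidence'],2)) for d in spot_in('scene',t)])
save(c,'sc6.png',(190,150,450,390),2.3)
```

```text
orange (array([ 571.6, -178.5,   38.5,   26.9,   47.8,   15.3,  576. ]), array([ 554., -203.,    3.]), array([ 590., -155.,   47.]))
blue (array([ 615.8, -169. ,   42.7,   88.8,   46.5,   12.3,  761. ]), array([ 569., -192.,    2.]), array([ 664., -137.,   48.]))
weight [(array([383., 227., 394., 243.]), 0.44)]
vial [(array([403., 239., 415., 266.]), 0.84), (array([236., 194., 336., 240.]), 0.21)]
```

View pics/sc6.png

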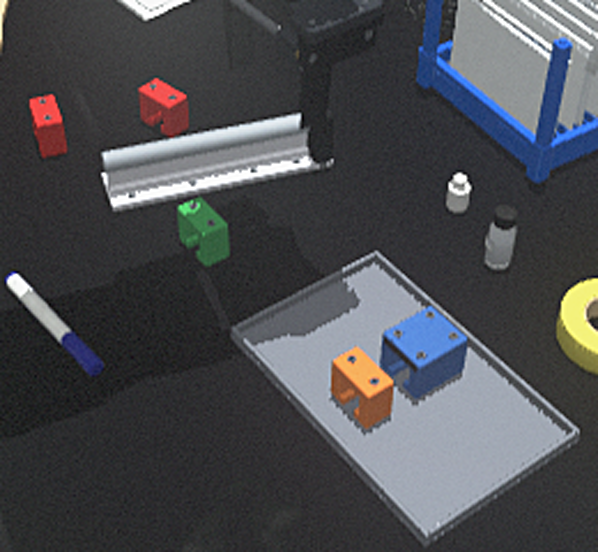

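The rail is empty. The collar (crop 362,388) and the carriage (425,352) stand upright side by side in the tray, and the weight (458,195) and vial (500,240) haven't moved.

```bash
python3 -c "
from cell import env
print(env.job_done())"
```

```text
the job is handed in; nothing more can be done
None
```

The job is handed in: the collar came off first, then the carriage; both stand upright side by side in the tray, the weight and vial are untouched, and it took about 22 s.

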